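# Seat the grinding cup on the bench mill

### The arm

A 6-joint arm with a two-finger parallel gripper is mounted at the origin on the work surface. World frame = base frame: x ahead of the robot, y to its left, z up, the work surface at z = 0. Lengths are in m, angles in rad, forces in N, time in s.
With the tool pointing down it reaches from about 0.3 to 0.775 m from the base axis. Payload 14.6 kg.
Tool frame: the origin (TCP) lies midway between the tips of the shut fingers; the grasp point (between the pads) lies 19 mm behind it; z points along the fingers, y is the line along which they close (so a half turn about z gives the same grasp; the last joint's range is limited). The gripper opens to 94 mm and grips with 3 to 60 N. Pads are 16 mm wide; open, the fingers measure 119 mm over their backs; the gripper's body (75 mm by 177 mm) begins 78 mm behind the grasp point.
Start: joints at [1.13, 0.3, 1.521, -0, 1.321, -0.067], TCP at [0.201, 0.512, 0.173] pointing down, gripper open.
Joint ranges: [-3.03, 3.03], [-0.79, 2.21], [0.23, 2.52], [-1.04, 4.18], [0, 3.07], [-2.55, 2.55]. Speed limits (rad/s): [2.22, 2.22, 2.57, 3.14, 3.14, 3.14].

### API

Orientations are given as [roll, pitch, yaw] about the fixed x, y, z axes, in that order (R = Rz(yaw) Ry(pitch) Rx(roll)).
In Python, from station import telemetry, optics, ctrl gives the robot as it stands.
- The arm moves only by the tool carry_out, never from a script. Its argument "plan" is a list that holds one entry, the list of rows, each a list of 7 numbers: the shift along the tool's x, y, z in mm, then the turn, a rotation vector about the tool's x, y, z in rad, then the finger opening in mm, from 0 to 94. A call has 1 to 20 rows; each row shifts and turns the commanded pose from where the row before left it, along the tool's axes as they then stand; what a row does not reach is not made up. A row lasts 1/12 s, in which the tool goes at most 41.7 mm and 7.16 degrees, less where a joint would pass 70% of its speed; a pose out of reach is approached as far as the arm can. A call with a gripper value outside its range is refused whole. The fingers move at their own pace and stop on an object; "squeeze" is the grip in N (left out, the last holds). Time passes only in rows, so rows that do not move let the fingers close. It gives the time, the measured TCP pose, the force, the opening and the grip force at its end, in the units of the state.
- telemetry.get_obs(): the state, without advancing time (a new reading comes with each control period).
- optics.camera(name): name is "scene" or "top" or "wrist"; returns a dict with "pixels" (420x560x3 uint8, red, green, blue), "intrinsics" (3x3 intrinsics, pixels), "origin" and "rotation" of the camera in the world. Camera axes: x right, y down, z forward; pixel columns grow to the right and rows downward; lengths in m; the calibration is good to about 2 mm. A picture is of the moment at which its call begins. There is no depth.
- ctrl.hand_in(): hands the job in; it is judged then, once.
The state is a dict: "time_s": time; "qpos": joint angles; "joint_vel": joint speeds; "tau": joint torques, N m; "ee_pos": TCP position; "eef_rot": TCP orientation; "force": force on the tool from outside, world axes, zero at the start; "moment": the same for the moment, N m; "grip_width": finger opening in m; "grip_force": force on a finger pad.
Only numpy, scipy, OpenCV 4.12 (cv2) and the standard library are available. Lean on these libraries where they do the work, as an engineer would, in place of code of your own. Each camera call takes 0.05 s, during which the arm holds its last target. There are 200 camera calls.

### The job

Get the mill ready to grind: set the lidded steel grinding cup in the well on top of the mill and turn it, pressing only lightly, until its coupling meets the drive and it drops fully home. Then swing the mill's wire bail up over the lid to its stop and let go. Leave the other things on the bench where they are.

Things in the scene. Friction and masses are not known exactly. Their poses are not given: they have to be found in the camera images.
- cup_mid (a point): Grinding cup: plain steel cylinder 54 mm across with a black knurled screw lid of the same width (stays on; slightly domed), on a steel foot flange 76 mm across, 15 mm high; 95 mm high in all, about 0.3 kg, standing upright. This point is on its axis half-way up, 47.5 mm above its underside; z is up the axis.
- cup: The same cup; this origin is the centre of its underside. Under its foot is the coupling: a cross-shaped slot 11.5 mm wide and 10 mm deep, fixed to the cup, its arms along the cup's own x and y axes. The foot's lower edge is chamfered and has 1.5 mm of play all round in the mill's well.
- mill: Bench mill: white motor housing 150 x 160 mm with display and knob on its front, a steel collar with a round well on top, heavy and fixed. Origin on the well's axis, at the bench; z up, -x towards the mill's front (where the bail is laid), y along the bail's pivots.
- well_rim (a point): Centre of the mill's well at the height of the collar's rim, 120 mm above the bench; axes as the mill's. The well is 79 mm across and 16 mm deep, flat-floored. With the cup fully home, this point lies 16 mm above the cup's underside.
- dog_top (a point): Centre of the drive dog's top, on the well's axis, 7.5 mm below the rim (this point's axes are the mill's, not the dog's). The dog is a steel cross 40 mm across, arms 7 mm wide with rounded tops, 8.5 mm above the well's floor. The motor left it at any angle, not given here; it resists turning (0.15 N m).
- well_floor (a point): Centre of the well's floor, 16 mm below the rim; axes as the mill's. A cup set in the well rests on the dog, its underside 8.5 mm above this floor, until it is turned so that its cross slot meets the dog (it fits every quarter turn, about 6 degrees of play either way); then it drops on to this floor.
- bail (a joint): The mill's wire retaining bail, hinged either side of the well: 0 = laid to the front (10 degrees above level), 1.40 = its stop, upright over the cup. It stays where it is left; about 1 to 2 N at the loop moves it. Upright, its cross-wire clears the lid of a fully dropped cup by about 4 mm; it cannot pass over a cup that has not dropped.
- bail_loop (a point): Middle of the finger loop's bar at the free end of the bail: a straight steel bar 9 mm thick and 52 mm long, parallel to the pivots, 142 mm from the pivot axis. The loop is open for 32 mm from this bar towards the pivots, 45 mm wide; then comes the cross-wire, 7 mm thick, 102 mm from the pivot axis.
- bail_pivot (a point): Middle of the bail's pivot axis, on the well's axis 15 mm below the rim; axes as the mill's, the pivot axis is y. The bail's two arms run 58 mm either side of it.
- jar: Bystander: white plastic ointment jar with a white lid, 62 mm across, 55 mm high; origin at the centre of its underside.
- measure: Bystander: open tapered steel measuring cup, 60 mm across the mouth, 70 mm high; origin at the centre of its underside.
- bottle_a: Bystander: amber glass bottle with black cap, 56 mm across, 115 mm high; origin at the centre of its underside.
- bottle_b: Bystander: amber glass bottle with black cap, 64 mm across, 135 mm high; origin at the centre of its underside.
- bottle_c: Bystander: small amber glass bottle with black cap, 48 mm across, 95 mm high; origin at the centre of its underside.
- block: Bystander: plum-coloured wrapped block lying flat, 60 x 90 x 36 mm; origin at the centre of its underside.
- spatula: Bystander: spatula with wooden handle lying flat, 190 mm long; origin at its underside, near its middle.
There are look-alikes about, which are no part of the job. What is shaped like the cup but pink or purple is not meant.

How it is judged:
On the way:
1. the cup has dropped fully home on the drive (z of cup_mid in the frame of well_rim between 0.028 and 0.0345 m and horizontal distance between cup_mid and well_rim below 0.005 m and angle between cup_mid's own z axis and vertical below 0.06 rad), for 0.2 s.
At the end, for the whole second after the job is handed in: The cup stands upright (within 0.06 rad) and at rest in the well, centred within 5 mm and dropped home on the drive (its middle 28 to 34.5 mm above the rim; 32 is fully home), and the bail is up over its lid (joint above 1.3 rad) (all of step 1 and value of joint bail above 1.3 rad and linear speed of cup below 0.02 m/s); the robot touches nothing.
It fails at once if the cup is pressed or dropped on the mill with more than 60 N (contact force between cup and mill above 60 N).
It fails at once if a bystander is moved more than 30 mm or tipped over (distance of any of jar, measure, bottle_a, bottle_b, bottle_c, block, spatula from where it was at the start of the episode above 0.03 m or angle between any of jar, measure, bottle_a, bottle_b, bottle_c, block's own z axis and vertical above 0.6 rad).
It also fails if it takes over 59 s, if anything falls off the work surface, if the arm or the gripper's body presses on something with over 40 N, if the wrist force passes 120 N, or if a joint passes its speed limit or range.

## Working session

There is one attempt and no reset: what is moved stays moved. The work goes in short steps, Python scripts to look and compute and a tool call to move; the robot and the scene stay as the last step left them, time stands still between calls to the robot, and variables do not carry over. Pictures are saved under pics/ and viewed, at most 10 in all, crops included, and the job is handed in when it is done.

Besides the shell and the picture viewer there is one more tool, called after "Emit:" as a command line: name --argument value ..., lists and objects as JSON in quotes. carry_out: Moves the arm, as the interface text tells. Its arguments: {"type":"object","properties":{"plan":{"type":"array","items":{"type":"array","items":{"type":"array","items":{"type":"number"}}}},"squeeze":{"type":"number"}},"required":["plan"]}

```bash
ls; mkdir -p pics; cat > h.py <<'E'
import numpy as np, cv2
from station import telemetry, optics, ctrl
def cam(n, save=None):
    c=optics.camera(n); c={k:np.array(v) for k,v in c.items()}
    if save: cv2.imwrite('pics/'+save,c['pixels'][:,:,::-1])
    return c
def ray(c,u,v):
    d=c['rotation']@np.linalg.inv(c['intrinsics'])@[u,v,1]; return c['origin'],d/np.linalg.norm(d)
def onz(c,u,v,z):
    o,d=ray(c,u,v); return o+d*(z-o[2])/d[2]
def proj(c,p):
    q=c['intrinsics']@(c['rotation'].T@(np.array(p)-c['origin'])); return q[:2]/q[2]
E
python3 - <<'E'
from h import *
a=cam('scene');b=cam('top')
cv2.imwrite('pics/a1.png',a['pixels'][:,:,::-1]);cv2.imwrite('pics/b1.png',b['pixels'][:,:,::-1])
np.save('a1.npy',a,allow_pickle=True);np.save('b1.npy',b,allow_pickle=True)
for c in(a,b):print(c['origin'],c['rotation'],c['intrinsics'])
print(telemetry.get_obs())
E
```

```text
pics
[ 1.22524736 -0.50838004  0.94949513] [-2.34853778  0.00773039  0.93297354] [[534.22124266   0.         281.74141596]
 [  0.         534.22124266 216.71636115]
 [  0.           0.           1.        ]]
[ 3.73442615e-01 -6.05408657e-04  1.32362648e+00] [-2.98653949 -0.00540134 -1.54750667] [[473.72571834   0.         284.02629918]
 [  0.         473.72571834 215.97545454]
 [  0.           0.           1.        ]]
{'time_s': 0.1, 'qpos': array([ 1.13039692e+00,  3.00380044e-01,  1.52151694e+00, -2.95350872e-05,
        1.32067767e+00, -6.66421460e-02]), 'joint_vel': array([ 0.00034242, -0.00100775, -0.00206132, -0.00069247,  0.00085016,
        0.00047073]), 'tau': array([ 1.21415537e-04, -5.32639289e+01, -3.53286374e+01,  7.09256739e-02,
        2.34449934e-02, -3.78789139e-05]), 'ee_pos': array([0.20073465, 0.5117799 , 0.17266342]), 'eef_rot': array([-3.14061093e+00, -3.68485214e-05,  2.76784270e+00]), 'force': array([-0.58158383,  0.65021305,  0.01498419]), 'moment': array([-0.02426824,  0.00628948, -0.00897258]), 'grip_force': 0.0, 'grip_width': 0.094579033649106}
```

View pics/a1.png

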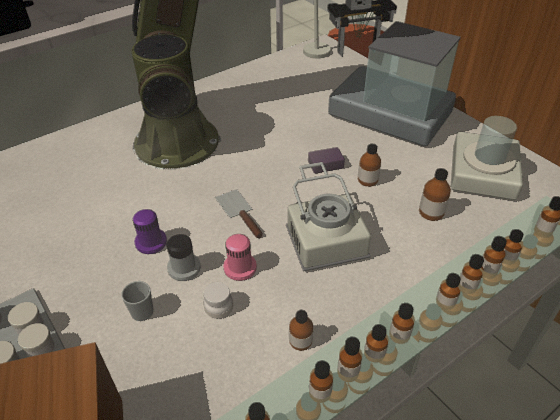

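View pics/b1.png

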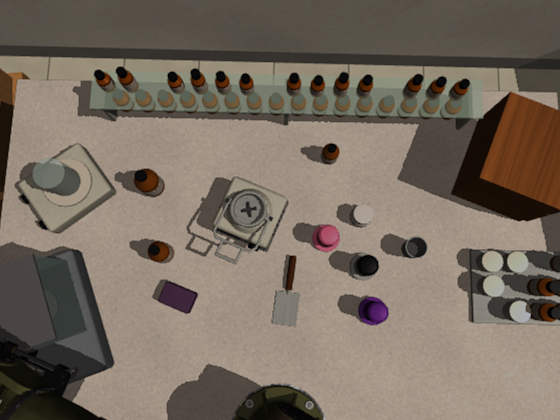

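Scene view: the mill is at (330,225) with its cross dog visible at (329,212), and the bail is laid towards the top-left of the image. Top view: dog at (248,210), loop at about (230,253).
There are three cup-shaped candidates: purple (149,231)/top (374,311), pink (239,256)/top (326,237), and steel with a black lid (181,256)/top (366,266). The steel one with the black lid fits the description. I'll confirm it in a crop and measure.

```bash
sed -i "s/^def ray/from scipy.spatial.transform import Rotation as Ro\ndef ray/; s/    if save:/    if c['rotation'].ndim==1: c['rotation']=Ro.from_euler('xyz',c['rotation']).as_matrix()\n    if save:/" h.py
python3 - <<'E'
from h import *
L=lambda n:np.load(n,allow_pickle=True).item()
a,b=L('a1.npy'),L('b1.npy')
for c in(a,b):c['rotation']=Ro.from_euler('xyz',c['rotation']).as_matrix()
print(b['rotation'].round(2))
r=lambda p:cv2.resize(p,None,fx=4,fy=4,interpolation=cv2.INTER_CUBIC)
A=r(a['pixels'][225:295,130:210])[:, :, ::-1]; B=r(b['pixels'][170:270,180:290])[:,:,::-1]
H=400
im=np.zeros((400,320+440,3),np.uint8); im[:280,:320]=A; im[:,320:]=B
cv2.imwrite('pics/c1.png',im)
for n,u,v,z in [('cuptop',366,265,.095),('mill dog',248,210,.1125),('jar',363,214,.055),('pink',326,235,.095),('purple',374,310,.095),('meas',416,246,.07),('botA',158,250,.115),('botB',146,178,.135),('botC',331,150,.095),('loop',229,256,.125)]:
    print(n,onz(b,u,v,z).round(3))
for n,u,v,z in [('cuptop',180,243,.095),('dog',329,212,.1125)]: print(n,onz(a,u,v,z).round(3))
E
```

```text
[[ 0.02 -0.99  0.15]
 [-1.   -0.02 -0.  ]
 [ 0.01 -0.15 -0.99]]
cuptop [ 0.442 -0.218  0.095]
mill dog [0.576 0.091 0.113]
jar [ 0.582 -0.217  0.055]
pink [ 0.518 -0.113  0.095]
purple [ 0.329 -0.238  0.095]
meas [ 0.497 -0.355  0.07 ]
botA [0.467 0.317 0.115]
botB [0.649 0.354 0.135]
botC [ 0.748 -0.125  0.095]
loop [0.455 0.134 0.125]
cuptop [ 0.456 -0.222  0.095]
dog [0.59  0.086 0.113]
```

View pics/c1.png

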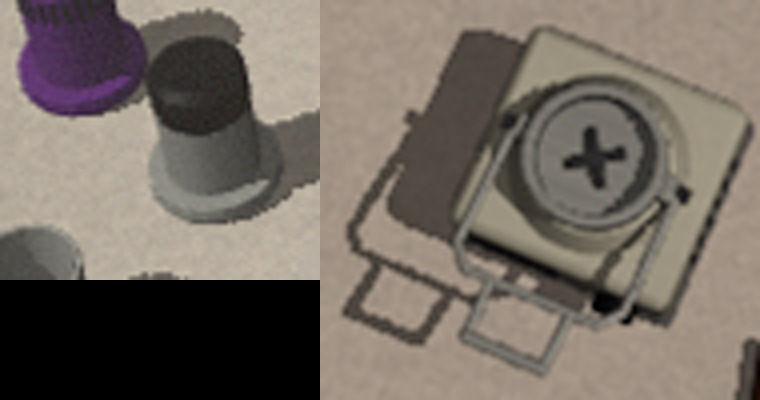

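The crop confirms it: plain steel body with a black knurled lid. Next I'll move over the cup, raising on the way.

Emit:
carry_out --plan '[[[-25,-29.5,-6.5,0,0,0,94],[-25,-29.5,-6.5,0,0,0,94],[-25,-29.5,-6.5,0,0,0,94],[-25,-29.5,-6.5,0,0,0,94],[-25,-29.5,-6.5,0,0,0,94],[-25,-29.5,-6.5,0,0,0,94],[-25,-29.5,-6.5,0,0,0,94],[-25,-29.5,-6.5,0,0,0,94],[-25,-29.5,-6.5,0,0,0,94],[-25,-29.5,-6.5,0,0,0,94],[-25,-29.5,-6.5,0,0,0,94],[-25,-29.5,-6.5,0,0,0,94],[-25,-29.5,-6.5,0,0,0,94],[-25,-29.5,-6.5,0,0,0,94],[-25,-29.5,-6.5,0,0,0,94],[-25,-29.5,-6.5,0,0,0,94],[-25,-29.5,-6.5,0,0,0,94],[-25,-29.5,-6.5,0,0,0,94],[-25,-29.5,-6.5,0,0,0,94],[-25,-29.5,-6.5,0,0,0,94]]]' --squeeze 30

```text
time_s: 1.77
ee_pos: [0.4509, -0.2219, 0.3032]
eef_rot: [3.141, -0.0, 2.767]
force: [0.2, 0.8, 0.3]
grip_width: 0.094
grip_force: 0.0
```

```bash
python3 - <<'E'
from h import *
w=cam('wrist','w1.png'); o=telemetry.get_obs(); print(o['time_s'],o['ee_pos'],o['eef_rot'],o['qpos'],w['origin'],w['rotation'].round(2),w['intrinsics'][0])
np.save('w1.npy',w,allow_pickle=True)
for p in [(.442,-.218,.095),(.456,-.222,.095)]: print(proj(w,p))
E
```

```text
1.8167 [ 0.4521437  -0.22659135  0.30293945] [-3.14057070e+00 -5.83502931e-04  2.76510468e+00] [-5.36336538e-01  1.33887001e-01  1.42536073e+00 -1.10187887e-03
  1.58275831e+00 -1.73065814e+00] [ 0.39099954 -0.19727734  0.51473011] [[ 0.37  0.91  0.21]
 [ 0.93 -0.36 -0.08]
 [-0.    0.23 -0.97]] [368.40152876   0.         281.75448944]
[281.27622355 178.64439366]
[282.48753561 191.17359557]
```

View pics/w1.png

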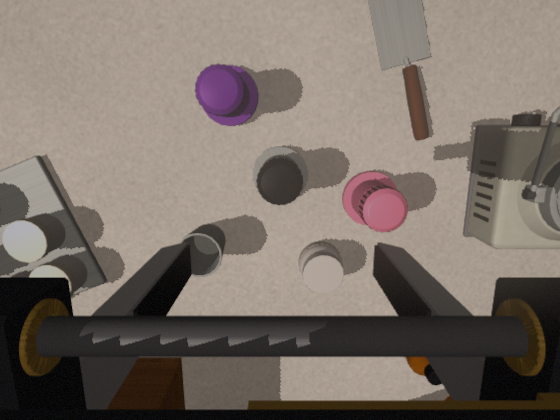

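The wrist view shows the black lid at (280,180), midway between purple (222,92) and pink (384,208). I'll refine it with an ellipse fit and combine that with the top view.

```bash
cat >> h.py <<'E'
def tool(dp,yaw):
    x=np.array([np.cos(yaw),np.sin(yaw),0]);y=np.array([np.sin(yaw),-np.cos(yaw),0])
    return np.round(1000*np.array([dp@x,dp@y,-dp[2]]),1)
E
python3 - <<'E'
from h import *
L=lambda n:np.load(n,allow_pickle=True).item()
w,b=L('w1.npy'),L('b1.npy'); b['rotation']=Ro.from_euler('xyz',b['rotation']).as_matrix()
def blob(c,u,v,r,thr=50):
    g=c['pixels'].max(2); m=np.zeros_like(g); m[v-r:v+r,u-r:u+r]=(g[v-r:v+r,u-r:u+r]<thr)
    m=cv2.morphologyEx(m,cv2.MORPH_OPEN,np.ones((5,5),np.uint8))
    k=max(cv2.findContours(m,0,1)[0],key=cv2.contourArea); e=cv2.minEnclosingCircle(k); print(e,cv2.boundingRect(k)); return e[0]
P=[]
for c,u,v,r in((w,280,180,34),(b,366,265,20)):
    p=blob(c,u,v,r); x=onz(c,*p,.080); P.append(x); print(x.round(4), onz(c,*p,.095).round(4))
t=telemetry.get_obs(); d=(P[0]+P[1])/2-t['ee_pos']; d[2]=.043-t['ee_pos'][2]; print(tool(d,t['eef_rot'][2]))
E
```

```text
Traceback (most recent call last):
ValueError: max() iterable argument is empty
```

```bash
python3 - <<'E'
from h import *
L=lambda n:np.load(n,allow_pickle=True).item()
w,b=L('w1.npy'),L('b1.npy'); b['rotation']=Ro.from_euler('xyz',b['rotation']).as_matrix()
def blob(c,u,v,r):
    g=c['pixels'].max(2)[v-r:v+r,u-r:u+r]; print(g[r,::4])
    m=(g<(int(g[r-2:r+3,r-2:r+3].mean())+18)).astype(np.uint8)
    m=cv2.morphologyEx(m,cv2.MORPH_OPEN,np.ones((5,5),np.uint8))
    k=max(cv2.findContours(m,0,1)[0],key=cv2.contourArea); e=cv2.minEnclosingCircle(k); print(e,cv2.boundingRect(k)); return e[0][0]+u-r,e[0][1]+v-r
P=[]
for c,u,v,r in((w,280,180,34),(b,366,265,20)):
    p=blob(c,u,v,r); x=onz(c,*p,.085); P.append(x); print(p,x.round(4))
t=telemetry.get_obs(); d=(P[0]+P[1])/2-t['ee_pos']; d[2]=.043-t['ee_pos'][2]; print(tool(d,t['eef_rot'][2]),t['ee_pos'])
E
```

```text
[172 172 146  63  76  69  67  65  63  60  61  59  59  57  62  95 114]
((33.5405387878418, 33.64864730834961), 24.2707462310791) (12, 10, 45, 48)
(279.5405387878418, 179.6486473083496) [ 0.4436 -0.2208  0.085 ]
[ 81  47  33   3  14  16  24  31  79 161]
((20.08490562438965, 20.70754623413086), 11.887079238891602) (9, 11, 23, 20)
(366.08490562438965, 265.70754623413086) [ 0.4412 -0.2196  0.085 ]
[ 11.4   2.3 259.9] [ 0.4521437  -0.22659135  0.30293945]
```

Emit:
carry_out --plan '[[[6,1,30,0,0,0,94],[5,1,40,0,0,0,94],[0,0,40,0,0,0,94],[0,0,40,0,0,0,94],[0,0,40,0,0,0,94],[0,0,30,0,0,0,94],[0,0,25,0,0,0,94],[0,0,15,0,0,0,94],[0,0,0,0,0,0,94],[0,0,0,0,0,0,40],[0,0,0,0,0,0,40],[0,0,0,0,0,0,40],[0,0,0,0,0,0,40],[0,0,0,0,0,0,40],[0,0,0,0,0,0,40],[0,0,0,0,0,0,40]]]' --squeeze 30

```text
time_s: 3.15
ee_pos: [0.4416, -0.2143, 0.0436]
eef_rot: [-3.141, 0.001, 2.768]
force: [-1.4, -1.7, 4.8]
grip_width: 0.053
grip_force: 29.7
```

Emit:
carry_out --plan '[[[0,0,-15,0,0,0,40],[0,0,-33,0,0,0,40],[0,0,-40,0,0,0,40],[0,0,-40,0,0,0,40],[0,10,-40,0,0,0,40],[-3,25,-30,0,0,0,40],[-3,36,-18,0,0,0,40],[-3,36,0,0,0,0,40],[-2,36,0,0,0,0,40],[-2,25,0,0,0,0,40],[0,13,0,0,0,0,40],[0,0,0,0,0,0,40],[0,0,0,0,0,0,40],[0,0,0,0,0,0,40]]]'

```text
time_s: 4.32
ee_pos: [0.5191, -0.0511, 0.2589]
eef_rot: [-3.141, -0.0, 2.767]
force: [-0.1, 0.1, -3.0]
grip_width: 0.0528
grip_force: 29.6
```

```bash
python3 - <<'E'
from h import *
w=cam('wrist','w2.png'); o=telemetry.get_obs(); print(o['time_s'],o['ee_pos'],o['eef_rot'],o['force'],o['grip_width'])
np.save('w2.npy',w,allow_pickle=True)
for p in [(.577,.091,.1125),(.577,.091,.12)]: print(proj(w,p))
g=w['pixels'][:,:,::-1]
cv2.imwrite('pics/w2c.png',cv2.resize(g[80:340,200:540],None,fx=2.25,fy=2.25,interpolation=cv2.INTER_CUBIC))
E
```

```text
4.3667 [ 0.51916302 -0.05126588  0.25907647] [-3.14138606e+00 -2.15265689e-04  2.76657620e+00] [ 0.61547523 -0.27999046 -2.97506865] 0.05317192649457999
[436.29602855 198.57764817]
[439.45871058 199.99790008]
```

View pics/w2c.png

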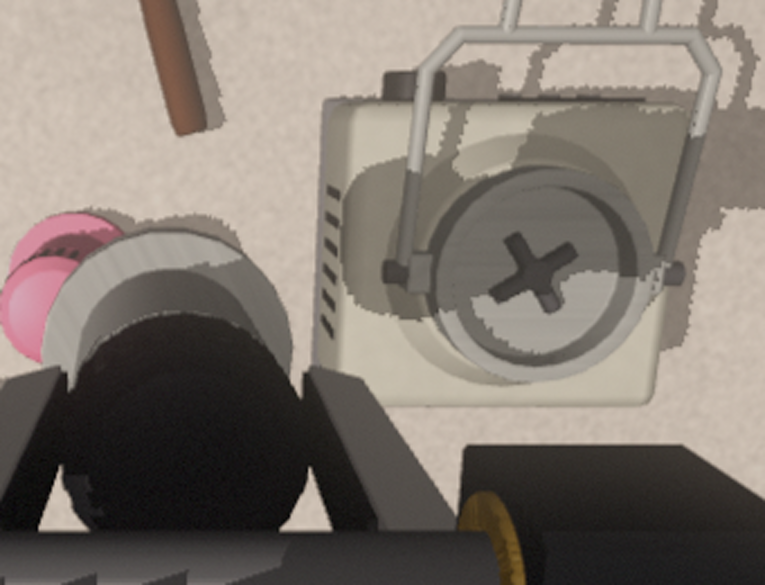

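The crop shows the dog at full pixel (437.8,200.9), the collar's rim centre at about (440.4,201.6), and hinges lying along tool y. The held cup's flange spans full u 218.7–329.8, with its top edge at v 182.

```bash
python3 - <<'E'
from h import *
w=np.load('w2.npy',allow_pickle=True).item()
f=lambda u,v:(200+u/2.25,80+v/2.25)
o=telemetry.get_obs(); yaw=o['eef_rot'][2]; e=o['ee_pos']
W=[]
for u,v,z in((535,272,.1125),(541,273.5,.12)):
    p=onz(w,*f(u,v),z); W.append(p); print(p.round(4))
h=[onz(w,*f(u,v),.107) for u,v in((395,271),(672,272))]; print('hinge mid',((h[0]+h[1])/2).round(4)); q=h[1]-h[0]; print('pivot dir',np.arctan2(q[1],q[0]), 'tool y',yaw-np.pi/2, np.linalg.norm(q))
for n,u,v,z in(('top',167,230,.2305),('L',42,340,.2305),('R',292,340,.2305)):
    print(n, tool(onz(w,*f(u,v),z)-e,yaw))
# measured flange edge via model ring at offset
for dx in (-.006,-.003,0,.003):
    R=np.array([np.cos(yaw),np.sin(yaw),0])
    print(dx,proj(w,e*[1,1,0]+[0,0,.2305]+R*(dx+.038)))
E
```

```text
[0.5798 0.0917 0.1125]
[0.5788 0.0915 0.12  ]
hinge mid [0.5812 0.093  0.107 ]
pivot dir 1.1928943466665591 tool y 1.1957798772323232 0.12358061817766294
top [31.  -3.9 28.6]
L [ -2.2 -41.6  28.6]
R [-2.2 33.5 28.6]
-0.006 [280.15765476 180.75361623]
-0.003 [280.15618478 176.18191994]
0 [280.15470648 171.58435861]
0.003 [280.15321979 166.96071211]
```

```bash
python3 - <<'E'
from h import *
w=np.load('w2.npy',allow_pickle=True).item(); g=w['pixels'][:,:,::-1]
o=telemetry.get_obs(); yaw=o['eef_rot'][2]; e=o['ee_pos']
im=cv2.resize(g[175:275,200:350],None,fx=5,fy=5,interpolation=cv2.INTER_CUBIC)
im=cv2.convertScaleAbs(im,alpha=1.6)
cv2.imwrite('pics/w2d.png',im)
z0=e[2]-.0436
for n,z in(('foot',z0),('flangetop',z0+.015),('lid',z0+.09)): print(n,proj(w,[e[0],e[1],z]))
E
```

```text
foot [280.27473998 222.47606026]
flangetop [280.17300394 227.9555685 ]
lid [279.41011363 269.04487737]
```

View pics/w2d.png

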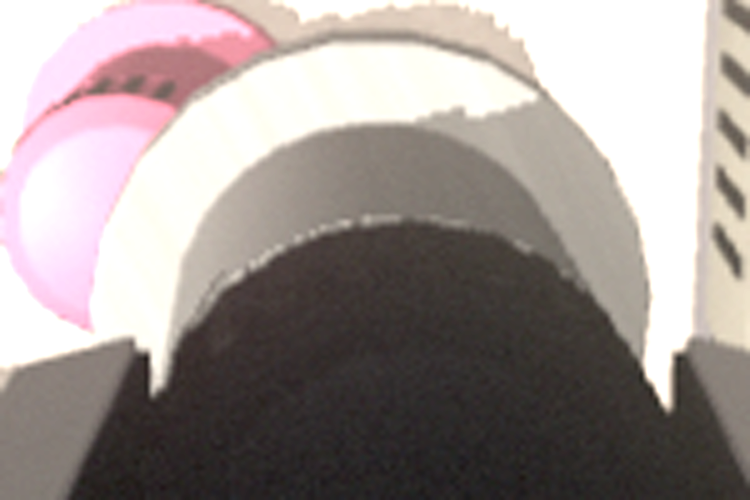

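The flange centre is at full pixel (274,235), about (-5.5,-4) mm in tool axes, while the lid sits near u=280. So the cup is slightly tilted in the grip. I'll hover just over the well, aligned on the flange, and look again.

Emit:
carry_out --plan '[[[0,20,0,0,0,0,40],[0,35,0,0,0,0,40],[1,38,0,0,0,0,40],[1,36,0,0,0,0,40],[0,20,10,0,0,0,40],[0,10,20,0,0,0,40],[0,0,25,0,0,0,40],[0,0,20,0,0,0,40],[0,0,5,0,0,0,40],[0,0,0,0,0,0,40],[0,0,0,0,0,0,40],[0,0,0,0,0,0,40]]]'

```text
time_s: 5.37
ee_pos: [0.5764, 0.0981, 0.1809]
eef_rot: [3.14, 0.002, 2.767]
force: [-0.3, -0.3, -2.4]
grip_width: 0.0529
grip_force: 29.6
```

```bash
python3 - <<'E'
from h import *
w=cam('wrist','w3.png'); a=cam('scene','a3.png'); o=telemetry.get_obs(); print(o['time_s'],o['ee_pos'],o['eef_rot'],o['force'])
np.save('w3.npy',w,allow_pickle=True);np.save('a3.npy',a,allow_pickle=True)
g=w['pixels'][:,:,::-1]; s=a['pixels'][:,:,::-1]
r=lambda p,f:cv2.convertScaleAbs(cv2.resize(p,None,fx=f,fy=f,interpolation=cv2.INTER_CUBIC),alpha=1.3)
A=r(g[150:290,190:370],2.5); B=r(s[130:270,290:370],4.2)
im=np.zeros((590,800,3),np.uint8); im[:A.shape[0],:A.shape[1]]=A; im[:B.shape[0],460:460+B.shape[1]]=B
cv2.imwrite('pics/w3c.png',im)
E
```

```text
5.4667 [0.5762597  0.09833844 0.1805461 ] [3.14062294e+00 1.85490338e-03 2.76739136e+00] [-0.36548402  0.59208277 -2.89573848]
```

View pics/w3c.png

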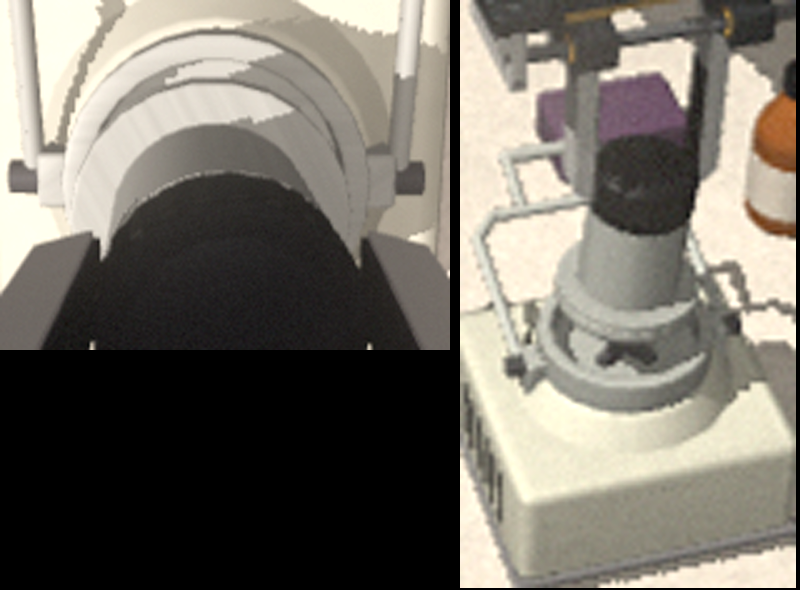

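```bash
python3 - <<'E'
from h import *
a=np.load('a3.npy',allow_pickle=True).item()
c=lambda p:((p[0]-290)*4.2+460,(p[1]-130)*4.2)
M=np.array([.5793,.0917,0]); yaw=2.767
tx=np.array([np.cos(yaw),np.sin(yaw),0]);ty=np.array([np.sin(yaw),-np.cos(yaw),0])
print('rim',c(proj(a,M+[0,0,.12])))
for off in (0*tx,.006*tx,.006*ty):
    print([np.round(c(proj(a,M+off+[0,0,z])),1) for z in(.137,.152,.232)])
E
```

```text
rim (np.float64(618.6115811185481), np.float64(318.82373359558704))
[array([620.3, 295.6]), array([621.8, 274.7]), array([630.4, 156.8])]
[array([616.7, 288.2]), array([618.2, 267.4]), array([626.5, 149.5])]
[array([631. , 293.6]), array([632.6, 272.7]), array([641.7, 154.8])]
```

```bash
python3 - <<'E'
from h import *
w=np.load('w3.npy',allow_pickle=True).item(); e=np.array([.5763,.0983,.1805]); yaw=2.767
f=lambda u,v:(190+u/2.5,150+v/2.5)
for n,u,v,z,r in(('flange',207,82,.152,38),('inner rim',215,60,.12,39.5),('hingeL',38,178,.107,0),('hingeR',395,178,.107,0)):
    t=tool(onz(w,*f(u,v),z)-e,yaw); print(n,t-[r,0,0])
print(tool(np.array([.5793,.0917,.12])-e,yaw))
g=w['pixels'].max(2).astype(int)
print(g[155:205,274]); print(g[155:205,270])
E
```

```text
flange [-7.8 -5.1 28.5]
inner rim [-7.3 -3.4 60.5]
hingeL [ -7.2 -60.3  73.5]
hingeR [-7.2 53.8 73.5]
[-5.2 -5.  60.5]
[161 164 178 190 198 203 154  94 102 161 179 180 182 179 178 179 178 174
 153 169 179 180 178 178 178 165 123  95 134 167 175 174 175 173 172 171
 170 171 170 170 171 173 173 174 140  96  88  86  87  86]
[163 165 173 189 197 202 153  97 104 164 181 180 182 180 178 178 176 174
 153 128 165 179 178 178 178 163 123  97 133 166 172 173 173 172 174 175
 175 175 176 176 176 177 176 175 150 106  89  89  89  89]
```

Emit:
carry_out --plan '[[[0,0,0,-0.075,0,0,40],[0,-1.5,0,0,0,0,40],[0,0,6,0,0,0,40],[0,0,6,0,0,0,40],[0,0,3,0,0,0,40],[0,0,2,0,0,0,40],[0,0,1,0,0,0,40],[0,0,1,0,0,0,40],[0,0,0,0,0,0,40]]]'

```text
time_s: 6.22
ee_pos: [0.5757, 0.0986, 0.1599]
eef_rot: [3.067, -0.0, 2.768]
force: [0.2, 0.7, -3.4]
grip_width: 0.0529
grip_force: 29.6
```

Emit:
carry_out --plan '[[[0,-0.6,1,0,0,0,40],[0,-0.6,1,0,0,0,40],[0,-0.1,1,0,0,0,40],[0,-0.1,1,0,0,0,40],[0,-0.1,0.5,0,0,0,40],[0,0,0,0,0,0,40]]]'

```text
time_s: 6.72
ee_pos: [0.5752, 0.0974, 0.1554]
eef_rot: [3.067, -0.0, 2.768]
force: [0.0, -0.1, -2.4]
grip_width: 0.0532
grip_force: 29.6
```

Emit:
carry_out --plan '[[[0,0,0.7,0,0,0,40],[0,0,0.7,0,0,0,40],[0,0,0.7,0,0,0,40],[0,0,0,0,0,0,40],[0,0,0,0,0,0,40]]]'

```text
time_s: 7.13
ee_pos: [0.5753, 0.0976, 0.1534]
eef_rot: [3.067, -0.0, 2.768]
force: [0.5, -0.2, -2.8]
grip_width: 0.0526
grip_force: 29.6
```

Emit:
carry_out --plan '[[[0,0,0.7,0,0,0,40],[0,0,0.7,0,0,0,40],[0,0,0.7,0,0,0,40],[0,0,0.7,0,0,0,40],[0,0,0,0,0,0,40],[0,0,0,0,0,0,40]]]'

```text
time_s: 7.63
ee_pos: [0.5754, 0.0977, 0.1506]
eef_rot: [3.067, 0.0, 2.768]
force: [-0.0, -1.5, -1.8]
grip_width: 0.053
grip_force: 29.7
```

```bash
python3 - <<'E'
from h import *
w=cam('wrist','w4.png'); a=cam('scene','a4.png'); o=telemetry.get_obs(); print(o['time_s'],o['ee_pos'],o['eef_rot'],o['force'])
g=w['pixels'][:,:,::-1]; s=a['pixels'][:,:,::-1]
r=lambda p,f:cv2.convertScaleAbs(cv2.resize(p,None,fx=f,fy=f,interpolation=cv2.INTER_CUBIC),alpha=1.3)
A=r(g[150:290,190:370],2.5); B=r(s[130:270,290:370],4.2)
im=np.zeros((590,800,3),np.uint8); im[:A.shape[0],:A.shape[1]]=A; im[:B.shape[0],460:460+B.shape[1]]=B
cv2.imwrite('pics/w4c.png',im)
E
```

```text
7.7333 [0.5754093  0.09766074 0.15056405] [ 3.06678878e+00 -3.74137855e-05  2.76774583e+00] [ 0.3285121  -0.92086036 -2.58305963]
```

View pics/w4c.png

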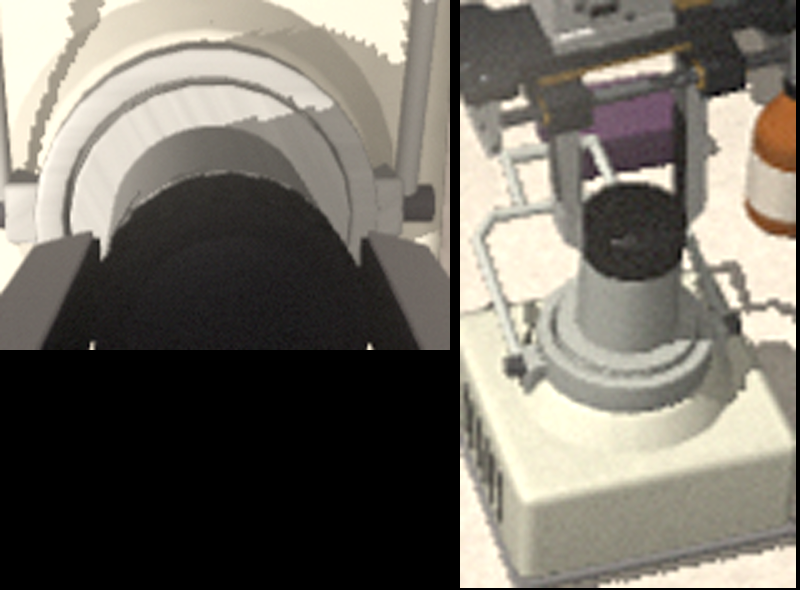

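The cup is in the well and concentric with it: the gap is even in the wrist crop, and the foot is inside the collar in the scene crop. Keep lowering gently.

Emit:
carry_out --plan '[[[0,0,0.6,0,0,0,40],[0,0,0.6,0,0,0,40],[0,0,0.6,0,0,0,40],[0,0,0,0,0,0,40],[0,0,0,0,0,0,40]]]'

```text
time_s: 8.15
ee_pos: [0.5754, 0.0978, 0.1486]
eef_rot: [3.067, -0.0, 2.768]
force: [-1.1, -3.3, -1.6]
grip_width: 0.0527
grip_force: 29.7
```

Emit:
carry_out --plan '[[[0,0,0.6,0,0,0,40],[0,0,0.6,0,0,0,40],[0,0,0.6,0,0,0,40],[0,0,0,0,0,0,40],[0,0,0,0,0,0,40]]]'

```text
time_s: 8.57
ee_pos: [0.5755, 0.0979, 0.147]
eef_rot: [3.067, -0.0, 2.768]
force: [-0.9, -4.9, -0.9]
grip_width: 0.0531
grip_force: 29.8
```

Emit:
carry_out --plan '[[[0,0,0,0,0,0,60],[0,0,0,0,0,0,75],[0,0,0,0,0,0,75],[-2.5,-2,0,0.04,0,0,75],[-2.5,-2.5,0,0.035,0,0,75],[0,0,0,0,0,0,75],[0,0,0,0,0,0,75]]]'

```text
time_s: 9.15
ee_pos: [0.5786, 0.0926, 0.1467]
eef_rot: [3.14, -0.0, 2.768]
force: [-0.3, -0.8, 0.2]
grip_width: 0.075
grip_force: 0.0
```

```bash
python3 - <<'E'
from h import *
w=cam('wrist','w5.png'); a=cam('scene','a5.png'); o=telemetry.get_obs(); print(o['time_s'],o['ee_pos'],o['eef_rot'],o['force'],o['grip_width'],o['qpos'][5])
np.save('w5.npy',w,allow_pickle=True);np.save('a5.npy',a,allow_pickle=True)
g=w['pixels'][:,:,::-1]; s=a['pixels'][:,:,::-1]
r=lambda p,f:cv2.convertScaleAbs(cv2.resize(p,None,fx=f,fy=f,interpolation=cv2.INTER_CUBIC),alpha=1.3)
A=r(g[150:290,190:370],2.5); B=r(s[130:270,290:370],4.2)
im=np.zeros((590,800,3),np.uint8); im[:A.shape[0],:A.shape[1]]=A; im[:B.shape[0],460:460+B.shape[1]]=B
cv2.imwrite('pics/w5c.png',im)
M=np.array([.5793,.0917,0])
for z in(.12,.199,.2075): print(z,proj(a,M+[0,0,z]),proj(w,M+[0,0,z]))
E
```

```text
9.25 [0.57844516 0.09222429 0.14672228] [ 3.14036918e+00 -1.86689932e-04  2.76789799e+00] [ 0.00637109 -0.14293268 -0.30786224] 0.07474804811607426 -1.102467349949542
0.12 [327.76466217 205.91041276] [279.41311603 229.92116318]
0.199 [329.69864007 179.25173494] [278.52535775 275.53517566]
0.2075 [329.91788933 176.22952075] [278.37949067 283.02998937]
```

View pics/w5c.png

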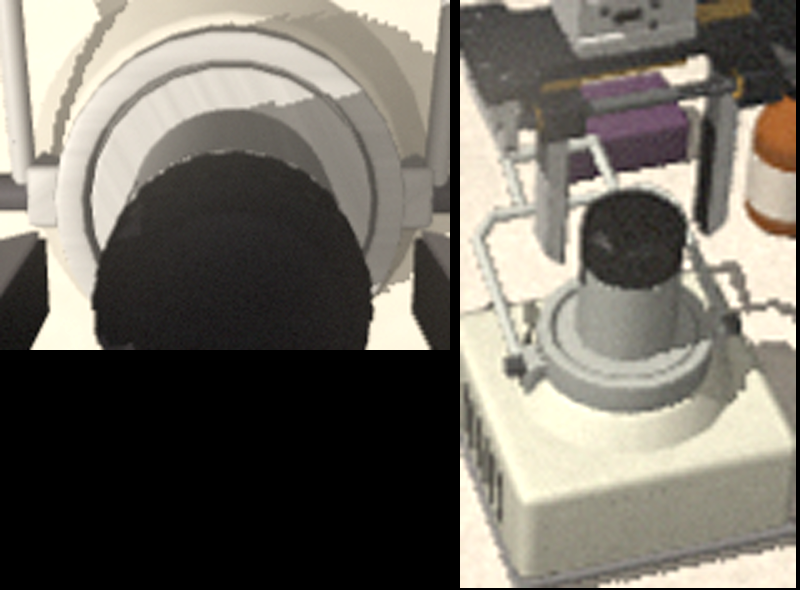

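The cup stands upright and concentric, with the foot nearly flush with the rim. Its underside height worked out from the grasp, 0.147-0.0436 = 0.103, also says it is home. I'll check that numerically by triangulating the lid and comparing the flange with the rim.

```bash
python3 - <<'E'
from h import *
w=np.load('w5.npy',allow_pickle=True).item(); a=np.load('a5.npy',allow_pickle=True).item()
g=w['pixels'].max(2).astype(int)
print('prof',g[158:200,278])
m=g[215:290]<80
for r in (262,270,278,285):
    x=np.where(g[r,215:345]<80)[0]; print(r,x.min()+215,x.max()+215)
print('cam',w['origin'])
M=np.array([.5793,.0917,0]); yaw=2.768
tx=np.array([np.cos(yaw),np.sin(yaw),0])
ty=np.array([np.sin(yaw),-np.cos(yaw),0])
for z in(.119,.1275): print('flange front edge',z,proj(w,M+tx*.038+[0,0,z]))
print('rim inner front',proj(w,M+tx*.0395+[0,0,.12]))
for z in(.194,.2025): print('lid width',z,[proj(w,M+s*ty*.027+[0,0,z])[0].round(1) for s in(-1,1)])
# scene: lid extents and collar
s=a['pixels'].max(2).astype(int)
print('scene col',s[165:235,330])
d=(M+0)-a['origin']; h=-np.array([d[0],d[1],0])/np.hypot(d[0],d[1])
print('home/not: lid far top', [proj(a,M-h*.027+[0,0,z])[1].round(1) for z in(.197,.2055)],'flange front',[proj(a,M+h*.038+[0,0,z])[1].round(1) for z in(.119,.1275)],'rim in front',proj(a,M+h*.0395+[0,0,.12])[1])
print(s[205:240,325])
E
```

```text
prof [195 183 132  92 116 161 176 177 177 175 174 175 174 173 170 158 127  97
  92 145 168 170 171 170 171 172 173 174 175 175 175 176 176 175 175 150
 105  84  83  85  84  85]
262 229 338
270 227 337
278 228 337
285 229 336
cam [0.51853504 0.11690925 0.35820606]
flange front edge 0.119 [279.36909526 173.06811392]
flange front edge 0.1275 [279.29723736 174.64155548]
rim inner front [279.35876191 170.92632983]
lid width 0.194 [np.float64(221.7), np.float64(335.5)]
lid width 0.2025 [np.float64(218.7), np.float64(338.2)]
scene col [ 63  59  54  61  54  56 192 203 204 149  67  37  35  37  40  40  32  45
  41  42  30  37  38  39  43  55  44  38  33  39  41  42  41  55 105 112
 109 105 112 110 110 108 105 109 107 106 104 103 103 101 103 146 151 151
 140 151 159 136 112 106 107 106  98 132 195 189 183 185 183 184]
home/not: lid far top [np.float64(172.0), np.float64(169.0)] flange front [np.float64(218.0), np.float64(215.3)] rim in front 218.1583386959175
[122 123 123 123 123 122 123 125 123 120 141 151 154 155 136 147 162 128
 116 117 116 112 108 181 197 194 191 189 191 190 189 186 189 187 186]
```

The lid width of 109–110 px (predicted 114 at home, 119 if not dropped) and the flange edge flush with the rim both say the cup is home. Next I'll retreat, turn a quarter and hover over the bail loop.

Emit:
carry_out --plan '[[[0,0,-20,0,0,0,80],[0,0,-36,0,0,0,80],[0,0,-36,0,0,0,80],[0,0,-25,0,0,0.12,60],[0,0,-15,0,0,0.12,40],[0,0,0,0,0,0.12,30],[0,0,0,0,0,0.12,30],[0,0,0,0,0,0.12,30],[0,0,0,0,0,0.12,30],[0,0,0,0,0,0.12,30],[0,0,0,0,0,0.12,30],[0,0,0,0,0,0.12,30],[0,0,0,0,0,0.12,30],[0,0,0,0,0,0.12,30],[0,0,0,0,0,0.12,30],[0,0,0,0,0,0.13,30],[0,-30,0,0,0,0,30],[0,-35,0,0,0,0,30],[0,-35,0,0,0,0,30],[0,-25,0,0,0,0,30]]]' --squeeze 8

```text
time_s: 10.92
ee_pos: [0.4597, 0.1376, 0.2788]
eef_rot: [-3.142, -0.001, 1.203]
force: [0.8, 0.5, 0.7]
grip_width: 0.0301
grip_force: 0.0
```

Emit:
carry_out --plan '[[[0,-14,0,0,0,0,30],[0,0,0,0,0,0,30],[0,0,0,0,0,0,30]]]'

```text
time_s: 11.17
ee_pos: [0.4489, 0.1421, 0.2793]
eef_rot: [3.141, -0.001, 1.204]
force: [0.1, 0.6, 0.5]
grip_width: 0.0301
grip_force: 0.0
```

```bash
python3 - <<'E'
from h import *
w=cam('wrist','w6.png'); o=telemetry.get_obs(); print(o['time_s'],o['ee_pos'],o['eef_rot'],o['qpos'].round(2))
np.save('w6.npy',w,allow_pickle=True)
b=np.load('b1.npy',allow_pickle=True).item(); b['rotation']=Ro.from_euler('xyz',b['rotation']).as_matrix()
for u,v in((215.5,254.3),(235.75,263.3)): print(onz(b,u,v,.13).round(4))
print('loop exp proj',proj(w,[.449,.143,.13]))
E
```

```text
11.2167 [0.4493337  0.14184627 0.2789507 ] [ 3.14117391e+00 -7.16107700e-04  1.20286055e+00] [0.23 0.06 1.56 0.   1.52 0.6 ]
[0.4584 0.1674 0.13  ]
[0.437  0.1156 0.13  ]
loop exp proj [281.02593262 196.60889612]
```

View pics/w6.png

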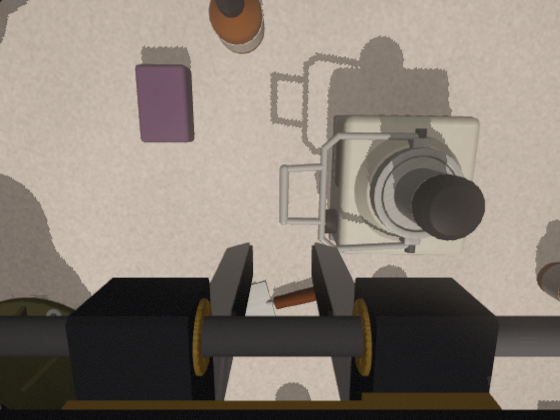

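The final view shows the loop bar vertical at u≈285, v 167–223, about 4 mm from the finger mid-plane (u 281). I'll correct y by +3.5 mm, lower over it and grip lightly.

Emit:
carry_out --plan '[[[1,3.5,20,0,0,0,30],[0,0,35,0,0,0,30],[0,0,35,0,0,0,30],[0,0,25,0,0,0,30],[0,0,20,0,0,0,30],[0,0,18,0,0,0,30],[0,0,14,0,0,0,30],[0,0,0,0,0,0,30],[0,0,0,0,0,0,2],[0,0,0,0,0,0,2],[0,0,0,0,0,0,2],[0,0,0,0,0,0,2],[0,0,0,0,0,0,2]]]' --squeeze 8

```text
time_s: 12.3
ee_pos: [0.4528, 0.1417, 0.1124]
eef_rot: [3.141, -0.001, 1.203]
force: [0.3, -0.5, -0.8]
grip_width: 0.0028
grip_force: 0.0
```

The fingers closed to 2.8 mm, so the bar isn't between them. I'll check numerically where the bar is now.

```bash
python3 - <<'E'
from h import *
w=cam('wrist','w7.png'); b=cam('top','b7.png'); o=telemetry.get_obs(); print(o['ee_pos'],o['grip_width'],o['grip_force'],o['force'])
M=np.array([.5793,.0917,0]); f=np.array([-.931,.365,0]); y=np.array([-.365,-.931,0])
w6=np.load('w6.npy',allow_pickle=True).item()
for n,c in(('w7',w),('w6',w6)):
    print(n,'bar pred',[proj(c,M+f*.1398+s*y*.026+[0,0,.1297]).round(0) for s in(-1,0,1)],'tcp',proj(c,o['ee_pos']))
b1=np.load('b1.npy',allow_pickle=True).item()
d=np.abs(b['pixels'].astype(int)-b1['pixels']).max(2)
g=w['pixels'].max(2).astype(int)
print(g[180:300:5,200:360:5])
E
```

```text
[0.4526264  0.14169545 0.11213561] 0.0022992468497304215 0.0 [-0.49159647 -0.09397303 -0.02474936]
w7 bar pred [array([274., 207.]), array([274., 253.]), array([274., 296.])] tcp [280.62022802 242.50009664]
w6 bar pred [array([281., 171.]), array([281., 197.]), array([281., 222.])] tcp [284.7612795  193.46454998]
[[194 194 193 195 200 194 194 196 191 193 198 198 191 190 188 196 194 189
  191 189 188 192 190 187 188 191 194 193 195 117 155 156]
 [198 197 192 195 199 195 197 195 193 193 196 195 189 193 187 196 192 188
  190 191 190 192 185 194 194 192 167 188 130 104 158 154]
 [195 200 198 193 192 196 192 194 194 191 192 194 188 193 187 190 190 194
  190 192 191 190 192 189 190 191 129 132 129 105 157 153]
 [191 194 196 197 192 193 192 192 193 193 195 195 194 192 192 171 141 192
  181 163 147 129 120 101 102 105 109 113 116 121 158 149]
 [196 196 189 193 193 194 196 195 196 195 199 189 190 189 195 108 113 110
  112 112 111 147 148 153 155 157 159 163 164 166 168 146]
 [196 198 196 192 197 196 193 192 197 192 193 199 191 190 158 154 115 106
  112 109 108 170 169 166 164 161 154 142 137 
[... 1707 characters left out ...]
5 192 196 193 194 142 151 154  42]
 [190 188 185 189 190 191 193 191 189 195  76  76  77  75  76  38 157  62
   73  77  77  76  77  78 191 191 191 188 130 156 151  47]
 [ 25  25  25  25  25  28  27  26  26  23  26  25  28  28  74  32 156  60
   70  38  30  30  30  30  30  33  32  33  34  34  35  34]
 [ 20  25  24  23  24  24  27  26  22  26  25  26  24  26  70  25 165  71
   67  37  27  29  29  29  27  28  29  31  30  31  29  29]
 [ 20  21  22  20  22  21  20  23  19  22  16  23  18  26  70  21 164  72
   65  36  23  23  23  27  26  25  26  25  26  25  30  28]
 [ 17  18  18  22  21  21  22  16  18  19  21  14  20  19  70  20 163  86
   53  33  21  21  21  19  25  27  22  23  26  24  22  27]]
```

```bash
python3 - <<'E'
from h import *
w7=cam('wrist','w7b.png'); w6=np.load('w6.npy',allow_pickle=True).item()
g7=w7['pixels'].max(2).astype(int); g6=w6['pixels'].max(2).astype(int)
print('w7 row215',g7[215,262:296]); print('w7 col 276',g7[188:212,278]); print('w7 row 280',g7[280,262:300])
print('w7 lower', g7[286:340:3,280])
print('w6 row195',g6[195,274:296]); print('w6 row 180',g6[180,274:296]); print('w6 col',g6[158:175,285]); print('w6 colb',g6[215:232,285])
E
```

```text
w7 row215 [193 191 191 192 193 193 192 191 172 121  99 103 106 108 110 110 112 111
 112 111 109 106 104 101  94 129 181 189 189 191 191 191 191 191]
w7 col 276 [191 189 188 188 188 189 177 131 102 106 109 112 112 114 116 115 114 124
 129 129 119 113 112 112]
w7 row 280 [ 23  27  27  23  26  26  24  28  33  68  75  75  73  56  35  27  27  27
 147 159 152 144  84  25  26  28  43  69  74  75  76  52  29  29  27  28
  29  29]
w7 lower [149 149 150 148 151 158 177 178 177 178  72  37  41  43  47  49  50  53]
w6 row195 [200 198 197 198 200 160 142 154 164 171 173 169 159 144 167 192 196 194
 193 194 197 201]
w6 row 180 [197 196 196 197 195 154 139 151 162 170 173 169 162 149 152 187 194 193
 193 196 197 197]
w6 col [193 193 194 196 196 197 160 122 133 149 161 169 171 170 171 170 170]
w6 colb [164 166 166 166 166 165 164 169 168 173 192 198 198 195 193 192 193]
```

```bash
python3 - <<'E'
from h import *
w7=cam('wrist'); w6=np.load('w6.npy',allow_pickle=True).item()
for A,B in (((279,194.5),(283.7,164)),((279,301.5),(283.7,225))):
    o1,d1=ray(w7,*A); o2,d2=ray(w6,*B)
    s=np.linalg.lstsq(np.c_[d1,-d2],o2-o1,rcond=None)[0]; print(o1+d1*s[0],o2+d2*s[1])
print(telemetry.get_obs()['ee_pos'], w7['origin'],w6['origin'])
E
```

```text
[0.4631488  0.17180083 0.1271945 ] [0.46294611 0.17191836 0.12718993]
[0.44122953 0.11511263 0.13137507] [0.44116336 0.11514287 0.13137351]
[0.45253215 0.1417078  0.11195636] [0.47713133 0.20355727 0.32358047] [0.47323173 0.20380661 0.49087743]
```

Emit:
carry_out --plan '[[[0,0,-4,0,0,0,2],[0,0,-4,0,0,0,2],[0,0,-4,0,0,0,2],[0,0,0,0,0,0,2],[0,0,0,0,0,0,2]]]'

```text
time_s: 12.92
ee_pos: [0.4526, 0.1417, 0.1241]
eef_rot: [3.141, -0.0, 1.203]
force: [-0.2, -0.2, -0.6]
grip_width: 0.0017
grip_force: 0.0
```

```bash
python3 - <<'E'
from h import *
w=cam('wrist','w8.png'); o=telemetry.get_obs(); print(o['ee_pos'],o['grip_width'],o['force'])
g=w['pixels'].max(2).astype(int)
for r in(205,225,235,240,245,250,260,280): print(r,g[r,255:310:2])
print(g[180:215,279])
E
```

```text
[0.45250753 0.14167148 0.12385578] 0.0018548760673409309 [-0.09459209 -1.10688966  0.22674207]
205 [195 198 195 191 190 191 190 191 146 103 108 112 115 113 109 103 141 175
 174 183 190 192 190 190 190 193 191 193]
225 [190 190 192 192 190 192 193 188 143 100 104 126 168 117 105  96 178 191
 188 185 189 197 197 196 192 190 192 191]
235 [189 184 186 191 194 191 190 192 148 126 114 151 169 162 152 128 180 188
 191 193 194 191 191 190 192 194 194 194]
240 [192 190 190 193 195 196 194 189 145 132 149 160 170 161 151 130 180 187
 190 190 189 189 192 193 195 194 191 192]
245 [192 194 191 188 163 130  91  85  86  86  86  91  95 161 150  77  83  85
  84  85  83  94 138 173 195 191 189 192]
250 [122  83  84  85  85  83  84  83  84  83  82  58  49 161 149  50  69  83
  81  83  83  83  83  84  84  85  86 147]
260 [ 79  81  80  81  78  80  80  80  80  81  81  45  41 160 147  41  55  78
  81  80  82  79  80  82  81  81  81  81]
280 [ 27  27  27  29  25  27  26  25  66  76  61  26  24 159 144  28  26  70
  76  45  28  28  28  27  32  28  30  31]
[198 198 195 192 191 191 191 190 189 188 188 144 103 107 110 112 115 117
 119 118 115 114 115 114 114 115 114 114 115 113 114 113 114 112 113]
```

The numbers show the bar (triangulated z≈0.129) just below the fingertips and visible through their gap. The fingertips therefore sit about 22 mm above the reported TCP. I'll open, go lower and close again.

Emit:
carry_out --plan '[[[0,0,0,0,0,0,30],[0,0,0,0,0,0,30],[0,-1,0,0,0,0,30],[0,0,8,0,0,0,30],[0,0,8,0,0,0,30],[0,0,8,0,0,0,30],[0,0,8,0,0,0,30],[0,0,5,0,0,0,30],[0,0,0,0,0,0,30],[0,0,0,0,0,0,2],[0,0,0,0,0,0,2],[0,0,0,0,0,0,2],[0,0,0,0,0,0,2]]]' --squeeze 8

```text
time_s: 14.05
ee_pos: [0.4509, 0.1423, 0.0869]
eef_rot: [-3.14, -0.0, 1.203]
force: [-4.7, 3.1, 0.9]
grip_width: 0.0084
grip_force: 8.0
```

Gripped, at 8.4 mm. Now I'll swing along the arc, first half.

Emit:
carry_out --plan '[[[0,-1,0,0,0,0,2],[0,2.6,-12.1,0,0,0,2],[0,3.8,-11.8,0,0,0,2],[0,4.7,-11.4,0,0,0,2],[0,5.7,-11,0,0,0,2],[0,6.7,-10.4,0,0,0,2],[0,7.5,-9.9,0,0,0,2],[0,8.4,-9.1,0,0,0,2],[0,0,0,0,0,0,2]]]'

```text
time_s: 14.8
ee_pos: [0.4892, 0.1271, 0.1636]
eef_rot: [3.138, -0.0, 1.202]
force: [3.3, -4.2, -2.9]
grip_width: 0.0084
grip_force: 8.0
```

Emit:
carry_out --plan '[[[0,9.1,-8.4,0,0,0,2],[0,9.9,-7.5,0,0,0,2],[0,10.4,-6.7,0,0,0,2],[0,11,-5.7,0,0,0,2],[0,11.4,-4.7,0,0,0,2],[0,11.8,-3.8,0,0,0,2],[0,0,0,0,0,0,2]]]'

```text
time_s: 15.38
ee_pos: [0.548, 0.1046, 0.2001]
eef_rot: [3.14, -0.0, 1.202]
force: [-2.1, -3.9, 8.3]
grip_width: 0.0084
grip_force: 8.0
```

Emit:
carry_out --plan '[[[0,11.5,-4,0,0,0,2],[0,12,-2.5,0,0,0,2],[0,12,-0.5,0,0,0,2],[0,2,0,0,0,0,2],[0,0,0,0,0,0,2],[0,0,0,0,0,0,2]]]'

```text
time_s: 15.88
ee_pos: [0.5808, 0.0918, 0.2058]
eef_rot: [-3.14, 0.001, 1.203]
force: [-3.6, -2.3, -1.5]
grip_width: 0.0088
grip_force: 8.0
```

Emit:
carry_out --plan '[[[0,1.5,0,0,0,0,2],[0,0,0,0,0,0,2],[0,0,0,0,0,0,24],[0,0,0,0,0,0,24],[0,0,0,0,0,0,24],[0,0,-10,0,0,0,24],[0,0,-25,0,0,0,24],[0,0,-35,0,0,0,24],[0,0,-35,0,0,0,24],[0,0,0,0,0,0,24],[0,0,0,0,0,0,24]]]'

```text
time_s: 16.8
ee_pos: [0.5836, 0.0914, 0.3138]
eef_rot: [3.138, -0.002, 1.203]
force: [0.4, -0.6, -0.7]
grip_width: 0.0243
grip_force: 0.0
```

```bash
python3 - <<'E'
from h import *
w=cam('wrist','w9.png'); o=telemetry.get_obs(); print(o['time_s'],o['ee_pos'],o['force'],o['grip_width'])
M=np.array([.5793,.0917,0]); y=np.array([-.365,-.931,0])
np.save('w9.npy',w,allow_pickle=True)
g=w['pixels'].max(2).astype(int)
print([proj(w,M+s*y*.026+[0,0,.247]).round(0) for s in(-1,0,1)], 'crosswire',proj(w,M+[0,0,.207]),'lid',proj(w,M+[0,0,.197]))
for r in range(150,245,8): print(r,g[r,236:330:3])
E
```

```text
16.85 [0.58315188 0.0913623  0.31173167] [ 0.38028888  0.39027867 -0.61985412] 0.024402532541990173
[array([276., 185.]), array([275., 218.]), array([275., 250.])] crosswire [276.10580495 207.75188483] lid [276.23767064 205.47290265]
150 [183 145 113 106 107 107 105 114 119  93 100 107 103  88  97  95 101 105
 100  93  95 116 108 106 106 105 115 184 184 183 184 184]
158 [143 105 105 107 118  98 107 104  98  92  92 100 102  87 103 135 100 103
  95  80  94 101 152 146 118 109 106 121 120 185 185 185]
166 [115 105 117 145 157 140  92 102 102 100 101 100  95  86 103 141  88  99
 101 102 102 103 153 121 154 154 117 126 127 127 177 186]
174 [109 119 153 155  98 154 101 104  94  75  57  52  52  69  76  74  50  55
  59  69  78 103 154 157 149 133 159 146 144 133 131 182]
182 [151 157 157  90 158 155 103  61  57  53  52  52  55 124 141 130  72  55
  53  53  55  54 145 156 159 159 145 155 145 138 138 171]
190 [141 158 157 117 157 118  56  53  57  59  57  54  59 143 159 148  80  59
  59  59  61  56  57  82 157 158  94 155 155 145 144 180]
198 [141 157 160  85 158  57  57  59  60  60  59  58  63 144 160 148  79  61
  62  61  63  59  59  59 148 137 144 157 142 149 148 188]
206 [146 144 160 156  84  59  55  60  61  62  63  63  71 144 160 147  82  67
  67  66  64  64  60  58  91 142 160 155 154 153 190 188]
214 [189 161 152 155 159 159  56  56  64  64  64  68  73 145 162 147  91  77
  76  73  72  58  60 122 158 162 158 156 188 189 188 189]
222 [186 185 186 186 158 152 163 130  53  55  63  77  86 146 162 147  89  85
  78  59  59  89 168 164 163 172 188 189 190 190 191 189]
230 [186 187 185 186 187 188 186 186 176 163 163 149 109 147 163 145  99 167
 161 165 163 181 190 190 189 190 192 193 192 191 192 191]
238 [186 189 188 188 188 188 189 189 188 188 189 189 146 146 164 145 179 190
 191 190 192 192 193 192 192 190 190 192 192 192 193 193]
```

The bar stands centred over the lid (u≈278 measured, 275 predicted upright), so the bail is at its stop. The gripper is clear, so I'll hand in.

```bash
python3 -c "
from h import *
print(ctrl.hand_in())"
```

```text
the job is handed in; nothing more can be done
None
```

I handed the job in with the cup measured home on the drive, the bail measured upright at its stop, and the gripper clear; the cup's slot met the drive as it was lowered, so I didn't turn it, and the hand-in gave no verdict.

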